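Find the unlocked service hatch and push it open

ROBOT

A 6-joint arm with a two-finger parallel gripper is mounted at the origin on the work surface. World frame = base frame: x ahead of the robot, y to its left, z up, the work surface at z = 0. Lengths are in mm, angles in rad, forces in N, time in s.
With the tool pointing down it reaches from about 275 to 775 mm from the base axis. Payload 14.6 kg.
Tool frame: the origin (TCP) lies midway between the tips of the shut fingers; the grasp point (between the pads) lies 19 mm behind it (manip.tcp_to_grasp is the distance from the TCP to the grasp point, in mm); z points along the fingers, y is the direction in which the jaws open and shut (so a half turn about z gives the same grasp; the last joint's range is limited). The gripper opens to 85 mm and grips with 20 to 120 N. Pads are 22 mm wide; open, the fingers measure 114 mm over their backs; the gripper's body (76 mm by 85 mm) begins 54 mm behind the grasp point. The pads swing forward as they close: fully open they stand 13 mm farther back than shut.
Start: joints at [-1.467, 0.263, -0.048, 1.259, 0, 1.415], TCP at [134.352, -507.521, 231.278] pointing down, gripper open.
Joint ranges: [-2.65, 2.65], [-0.89, 1.7], [-1.18, 1.37], [-2.13, 2.11], [-1.35, 1.29], [-3.14, 3.14]. Speed limits (rad/s): [1.89, 1.89, 2.57, 2.79, 3.14, 3.14].

INTERFACE

Orientations are given as a 3x3 rotation matrix whose columns are the frame's x, y, z axes.
In Python, from cell import manip gives the robot as it stands.
- The arm moves only by the tool apply_moves, never from a script. Its argument "deltas" is a list of rows, each an object of numbers: "fingers": the finger opening in mm, from 0 to 85.4; "tx", "ty", "tz": the shift along the world's x, y, z in mm; "ax", "ay", "az": the turn, a rotation vector about the world's x, y, z in degrees. In form: [{"fingers": .., "tx": .., "ty": .., "tz": .., "ax": .., "ay": .., "az": ..}, ...]. A call has 1 to 10 rows; each row shifts and turns the pose as measured when the row begins; what a row does not reach is not made up. A row lasts 1/8 s, in which the tool goes at most 62.5 mm and 10.7 degrees, less where a joint would pass 70% of its speed; a pose out of reach is approached as far as the arm can. A call is refused whole if a number of a shift passes 62.5 or a number of a turn 10.7, either way. A call with a gripper value outside its range is refused whole. The fingers move at their own pace and stop on an object; "grip_force" is the grip in N (left out, the last holds). Time passes only in rows, so rows that do not move let the fingers close. It gives the time, the measured TCP pose, the force and the opening at its end, in the units of the state.
- manip.state(): the state, without advancing time (a new reading comes with each control period).
- manip.grab_frame(name): name is "scene" or "side" or "wrist"; returns the picture (384x512x3 uint8, red, green, blue); there is no depth.
- manip.camera_info(name): a dict with "K" (3x3 intrinsics, pixels), "D" ([k1, k2, p1, p2, k3] as OpenCV has them; the pictures are not rectified), "view" (4x4, takes a point from world to camera coordinates). Camera axes: x right, y down, z forward; pixel columns grow to the right and rows downward; lengths in mm; the calibration is good to about 2 mm. A picture is of the moment at which its call begins: read the wrist's pose just before it. camera_info takes no time and is no camera call; for the wrist camera it gives the pose at the moment of the call.
- manip.close_job(): hands the job in, once; it reports no verdict.
The state is a dict: "t": time; "q": joint angles; "joint_vel": joint speeds; "effort": joint torques, N m; "tool_pos": TCP position; "tool_rot": TCP orientation; "contact_force": force on the tool from outside, world axes, zero at the start; "moment": the same for the moment, N m; "opening": finger opening in mm.
Only numpy, scipy, OpenCV 4.12 (cv2) and the standard library are available. Lean on these libraries where they do the work, as an engineer would, in place of code of your own. Each camera call takes 0.05 s, during which the arm holds its last target.

TASK

Three of the four identical hatches on the bench's service channel are locked; press gently on the ribbed patch of one after another to find the one that rocks, and push its near half down until it comes to rest on its rubber cushion, so that the shut-off valve beneath can be reached. Do not force the locked ones, do not pick anything up, and leave the bottles, vessels and tools where they stand. Finish with the hand clear of everything.

Things in the scene. Friction and masses are not known exactly. Their poses are not given: they have to be found in the camera images.
- channel: White laminate service channel fixed on the bench, 510 mm along y, 95 mm high, from x -85 to 160 mm. Origin at bench height under the middle of the hatch row; x across it away from the robot, y along the row to the left, z up. Pivots of the hatches at x 0, y 180, 60, -60, -180 mm, height 91 mm. Near rim 18 mm wide, walls between hatches 26 mm; a solid ledge with vessels at x 67 to 160 mm.
- well (a point): Middle of the hatch row at the height of the channel top (95 mm), axes as the channel's. Each hatch lies in an opening 134 by 94 mm (x, y). The channel is hollow there, floor 8 mm above the bench, so the fingers can follow a free hatch's near half down. At the cushion its near edge is about 50 mm lower than when shut, its far edge as much higher.
- hatch_a (a joint): Hinge angle of the leftmost (+y) hatch. 0 = shut, flush with the channel top; grows as the near half goes down, the far half up; at 0.88 rad its edge meets a sprung rubber cushion (some 10 N at 1.0). All alike: grey plates 130 (channel x) x 90 x 8 mm, pivoted across the middle. Locked ones only give springily (6 N on the ribs: 1-2 mm) and come back; the free one goes on moving at about 2.5 N and stays where left. None tips the other way.
- press_a (a point): Centre of the ribbed patch (four short dark ribs, together about 17 by 36 mm) on top of the near half of the leftmost (+y) hatch, 48 mm from the pivot line towards the robot and 17 mm from the near edge. Moves with the hatch; when shut its axes are those of the channel (z up) and it is 95 mm above the bench.
- hatch_b (a joint): Hinge angle of the second from left hatch. 0 = shut, flush with the channel top; grows as the near half goes down, the far half up; at 0.88 rad its edge meets a sprung rubber cushion (some 10 N at 1.0). All alike: grey plates 130 (channel x) x 90 x 8 mm, pivoted across the middle. Locked ones only give springily (6 N on the ribs: 1-2 mm) and come back; the free one goes on moving at about 2.5 N and stays where left. None tips the other way.
- press_b (a point): Centre of the ribbed patch (four short dark ribs, together about 17 by 36 mm) on top of the near half of the second from left hatch, 48 mm from the pivot line towards the robot and 17 mm from the near edge. Moves with the hatch; when shut its axes are those of the channel (z up) and it is 95 mm above the bench.
- hatch_c (a joint): Hinge angle of the third from left hatch. 0 = shut, flush with the channel top; grows as the near half goes down, the far half up; at 0.88 rad its edge meets a sprung rubber cushion (some 10 N at 1.0). All alike: grey plates 130 (channel x) x 90 x 8 mm, pivoted across the middle. Locked ones only give springily (6 N on the ribs: 1-2 mm) and come back; the free one goes on moving at about 2.5 N and stays where left. None tips the other way.
- press_c (a point): Centre of the ribbed patch (four short dark ribs, together about 17 by 36 mm) on top of the near half of the third from left hatch, 48 mm from the pivot line towards the robot and 17 mm from the near edge. Moves with the hatch; when shut its axes are those of the channel (z up) and it is 95 mm above the bench.
- hatch_d (a joint): Hinge angle of the rightmost (-y) hatch. 0 = shut, flush with the channel top; grows as the near half goes down, the far half up; at 0.88 rad its edge meets a sprung rubber cushion (some 10 N at 1.0). All alike: grey plates 130 (channel x) x 90 x 8 mm, pivoted across the middle. Locked ones only give springily (6 N on the ribs: 1-2 mm) and come back; the free one goes on moving at about 2.5 N and stays where left. None tips the other way.
- press_d (a point): Centre of the ribbed patch (four short dark ribs, together about 17 by 36 mm) on top of the near half of the rightmost (-y) hatch, 48 mm from the pivot line towards the robot and 17 mm from the near edge. Moves with the hatch; when shut its axes are those of the channel (z up) and it is 95 mm above the bench.
- amber: Loose amber reagent bottle, 56 mm across, 110 mm tall, on the left part of the channel's far ledge. Origin: centre of its underside. To be left alone.
- beaker: Loose glass beaker, 58 mm across, 70 mm tall, on the far ledge left of the middle. Origin: centre of its underside. To be left alone.
- jar: Loose clear jar, 50 mm across, 60 mm tall, on the far ledge right of the middle. Origin: centre of its underside. To be left alone.
- washer: Loose white wash bottle, 56 mm across, 115 mm tall, with a thin spout above it to 140 mm, on the right part of the far ledge. Origin: centre of its underside. To be left alone.
- weight: Loose small steel balance weight, 20 mm across, 23 mm tall, on the wall between the two middle hatches, 33 to 57 mm beyond the pivot line. Origin: centre of its underside. To be left alone.
- dish: Loose flat white dish, 80 mm across, 18 mm tall, on the bench in front of the channel, left. Origin: centre of its underside. To be left alone.
- spoon: Loose steel sampling spoon, 180 mm long, lying on the bench in front of the channel, right, roughly parallel to it. Origin on its axis. To be left alone.

How it is judged (in metres and radians):
On the way, in this order (a step that is already met when the one before it is completed fails the run):
1. one hatch has rocked under a press (value of joint any of hatch_a, hatch_b, hatch_c, hatch_d above 0.15 rad).
2. that hatch is pushed open to its cushion (((value of joint hatch_a above 0.8 rad and value of joint each of hatch_b, hatch_c, hatch_d below 0.08 rad) or (value of joint hatch_b above 0.8 rad and value of joint each of hatch_a, hatch_c, hatch_d below 0.08 rad) or (value of joint hatch_c above 0.8 rad and value of joint each of hatch_a, hatch_b, hatch_d below 0.08 rad) or (value of joint hatch_d above 0.8 rad and value of joint each of hatch_a, hatch_b, hatch_c below 0.08 rad))), for 0.2 s.
At the end, for the whole second after the job is handed in: One hatch stands open at more than 0.8 rad (it meets its cushion at 0.88) and at rest, the other three are shut (under 0.08 rad), and every loose vessel and tool is within 30 mm of where it stood and upright as it was (((value of joint hatch_a above 0.8 rad and value of joint each of hatch_b, hatch_c, hatch_d below 0.08 rad) or (value of joint hatch_b above 0.8 rad and value of joint each of hatch_a, hatch_c, hatch_d below 0.08 rad) or (value of joint hatch_c above 0.8 rad and value of joint each of hatch_a, hatch_b, hatch_d below 0.08 rad) or (value of joint hatch_d above 0.8 rad and value of joint each of hatch_a, hatch_b, hatch_c below 0.08 rad)) and velocity of joint hatch_a between -0.05 and 0.05 rad/s and velocity of joint hatch_b between -0.05 and 0.05 rad/s and velocity of joint hatch_c between -0.05 and 0.05 rad/s and velocity of joint hatch_d between -0.05 and 0.05 rad/s and not (distance of amber from where it was at the start of the episode above 0.03 m or angle between amber's own z axis and vertical above 0.5 rad) and not (distance of beaker from where it was at the start of the episode above 0.03 m or angle between beaker's own z axis and vertical above 0.5 rad) and not (distance of jar from where it was at the start of the episode above 0.03 m or angle between jar's own z axis and vertical above 0.5 rad) and not (distance of washer from where it was at the start of the episode above 0.03 m or angle between washer's own z axis and vertical above 0.5 rad) and not (distance of weight from where it was at the start of the episode above 0.03 m or angle between weight's own z axis and vertical above 0.5 rad) and not (distance of dish from where it was at the start of the episode above 0.03 m) and not (distance of spoon from where it was at the start of the episode above 0.03 m)); the robot touches nothing.
It fails at once if the channel or a hatch is forced: pushed with more than 40 N (contact force between any of the fingers, the arm and channel above 40 N).
It fails at once if a bottle, vessel or tool is picked up, knocked over (beyond 0.5 rad) or moved by more than 30 mm ((distance of amber from where it was at the start of the episode above 0.03 m or angle between amber's own z axis and vertical above 0.5 rad) or (distance of beaker from where it was at the start of the episode above 0.03 m or angle between beaker's own z axis and vertical above 0.5 rad) or (distance of jar from where it was at the start of the episode above 0.03 m or angle between jar's own z axis and vertical above 0.5 rad) or (distance of washer from where it was at the start of the episode above 0.03 m or angle between washer's own z axis and vertical above 0.5 rad) or (distance of weight from where it was at the start of the episode above 0.03 m or angle between weight's own z axis and vertical above 0.5 rad) or distance of dish from where it was at the start of the episode above 0.03 m or distance of spoon from where it was at the start of the episode above 0.03 m).
It also fails if it takes over 45 s, if anything falls off the work surface, if the arm or the gripper's body presses on something with over 40 N, if the wrist force passes 120 N, or if a joint passes its speed limit or range.

## Working session

There is one attempt and no reset: what is moved stays moved. The work goes in short steps, Python scripts to look and compute and a tool call to move; the robot and the scene stay as the last step left them, time stands still between calls to the robot, and variables do not carry over. Pictures are saved under pics/ and viewed, and the job is handed in when it is done.

Besides the shell and the picture viewer there is one more tool, called after "Request:" in YAML: its name, and indented under it one key for each argument. apply_moves: Moves the arm, as the interface text tells. Its arguments: {"type":"object","properties":{"deltas":{"type":"array","items":{"type":"object","properties":{"fingers":{"type":"number"},"tx":{"type":"number"},"ty":{"type":"number"},"tz":{"type":"number"},"ax":{"type":"number"},"ay":{"type":"number"},"az":{"type":"number"}}}},"grip_force":{"type":"number"}},"required":["deltas"]}

```bash
mkdir -p pics
python3 - <<'E'
from cell import manip
import cv2
s=manip.state();print(s['t'],s['tool_pos'],s['tool_rot'],s['contact_force'],s['opening'])
for n in("scene","side"):
    cv2.imwrite(f"pics/{n}0.png",manip.grab_frame(n)[:,:,::-1]); c=manip.camera_info(n);print(n,c)
E
```

```text
0.0 [ 134.32596081 -507.24478315  230.838475  ] [[ 9.66704521e-01  2.55895212e-01 -9.66282120e-05]
 [ 2.55895175e-01 -9.66703994e-01  1.02371939e-03]
 [ 1.68554011e-04 -1.01436085e-03 -9.99999471e-01]] [-0.67582475  0.4080428   0.26926188] 85.43695196189427
scene {'K': array([[398.61810327,   0.        , 250.74367999],
       [  0.        , 398.61810327, 190.48852728],
       [  0.        ,   0.        ,   1.        ]]), 'D': array([0.03215926, 0.        , 0.        , 0.        , 0.        ]), 'view': array([[-6.82489201e-01,  7.30882896e-01, -4.32230944e-03,
         3.81855869e+02],
       [ 6.12380134e-01,  5.68584512e-01, -5.49274271e-01,
        -2.97615213e+02],
       [-3.98997572e-01, -3.77520655e-01, -8.35630955e-01,
         1.11919684e+03],
       [ 0.00000000e+00,  0.00000000e+00,  0.00000000e+00,
         1.00000000e+00]])}
side {'K': array([[395.16637403,   0.        , 253.36606283],
       [  0.        , 395.16637403, 190.24352706],
       [  0.        ,   0.        ,   1.        ]]), 'D': array([-0.10085301,  0.        ,  0.        ,  0.        ,  0.        ]), 'view': array([[-7.98446621e-01, -6.01933653e-01, -1.26044140e-02,
         4.82178729e+02],
       [-3.48065153e-01,  4.78577654e-01, -8.06110463e-01,
         2.78034945e+02],
       [ 4.91257206e-01, -6.39249018e-01, -5.91630839e-01,
         5.08350295e+02],
       [ 0.00000000e+00,  0.00000000e+00,  0.00000000e+00,
         1.00000000e+00]])}
```

View pics/scene0.png

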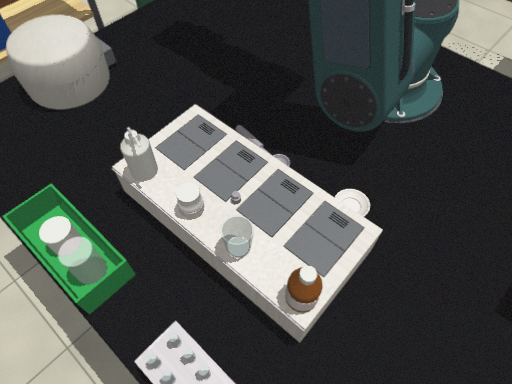

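View pics/side0.png

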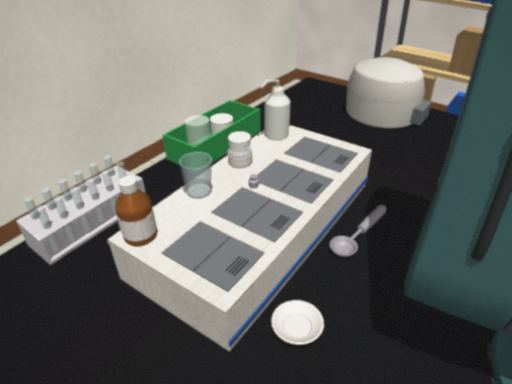

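The scene view shows four hatches with ribs near pixels (206,128), (244,156), (289,185) and (338,213). In the side view they are at (343,160), (316,187), (281,222) and (237,266). Next I'll segment the plates and ribs and cast them onto z=95.

```bash
cat > h.py <<'E'
import numpy as np,cv2
from cell import manip
def cast(c,uv,z):
    uv=np.asarray(uv,float).reshape(-1,1,2)
    n=cv2.undistortPoints(uv,c["K"],c["D"]).reshape(-1,2)
    V=c["view"];R=V[:3,:3];o=-R.T@V[:3,3]
    d=np.c_[n,np.ones(len(n))]@R
    return o+d*((z-o[2])/d[:,2])[:,None]
def proj(c,P):
    V=c["view"];return cv2.projectPoints(np.asarray(P,float).reshape(-1,3),cv2.Rodrigues(V[:3,:3])[0],V[:3,3],c["K"],c["D"])[0].reshape(-1,2)
E
python3 - <<'E'
from h import *
R={'scene':[(338,213),(289,185),(244,156),(206,128)],'side':[(237,266),(281,222),(316,187),(343,160)]}
for n in R:
    im=cv2.imread(f"pics/{n}0.png");g=cv2.cvtColor(im,cv2.COLOR_BGR2GRAY);c=manip.camera_info(n)
    bg=cv2.medianBlur(g,25).astype(int)
    sat=im.max(2).astype(int)-im.min(2)
    m=((g>60)&(g<135)&(sat<25)).astype(np.uint8)
    m=cv2.morphologyEx(m,cv2.MORPH_CLOSE,np.ones((3,3)))
    for (u,v) in R[n]:
        w=g[v-14:v+15,u-16:u+17].astype(float)
        med=np.median(w); print(n,(u,v),'med',med,end=' ')
        k=(w<med-20).astype(np.uint8)
        nn,l,st,ce=cv2.connectedComponentsWithStats(cv2.dilate(k,np.ones((3,3))))
        # comp nearest to the centre
        i=min(range(1,nn),key=lambda i:np.hypot(*(ce[i]-[16,14]))-0.02*st[i,4])
        mm=(l==i)&(k>0);ys,xs=np.nonzero(mm)
        p=(u-16+xs.mean(),v-14+ys.mean());print(np.round(p,1),len(xs),cast(c,[p],95).round(1))
E
python3 - <<'E'
import cv2,numpy as np
a=cv2.imread('pics/scene0.png')[95:285,110:385];cv2.imwrite('pics/z1.png',cv2.resize(a,None,fx=2.9,fy=2.9,interpolation=cv2.INTER_CUBIC))
E
```

```text
scene (338, 213) med 127.0 [338.3 219.7] 137 [[499.6 176.7  95. ]]
scene (289, 185) med 125.0 [289.6 185.9] 117 [[503.1  56.8  95. ]]
scene (244, 156) med 125.0 [245.7 155.6] 106 [[507.  -63.4  95. ]]
scene (206, 128) med 124.0 [206.1 128.2] 93 [[ 510.9 -183.3   95. ]]
side (237, 266) med 125.0 [236.9 265.6] 207 [[499.8 176.6  95. ]]
side (281, 222) med 125.0 [279.7 221.8] 154 [[504.2  56.7  95. ]]
side (316, 187) med 126.0 [313.8 187.3] 115 [[507.6 -63.4  95. ]]
side (343, 160) med 131.0 [340.9 159.5] 88 [[ 511.5 -183.1   95. ]]
```

View pics/z1.png

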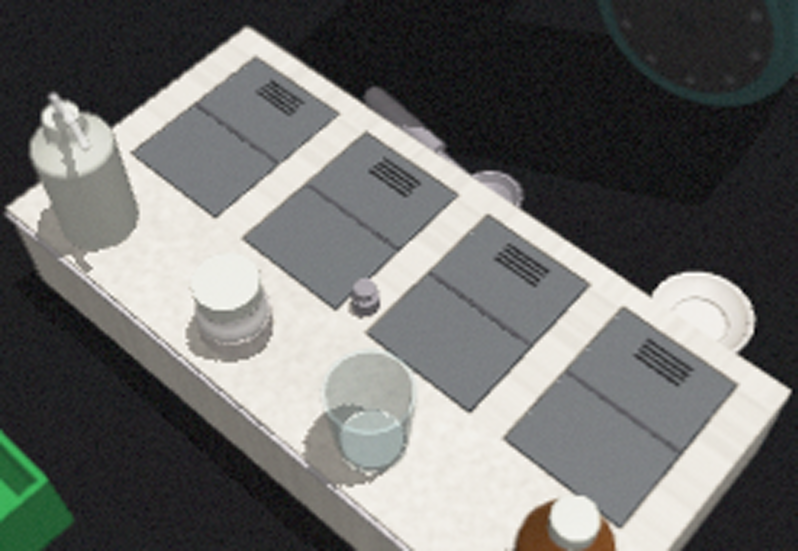

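Both views agree within 1 mm: a (499.7, 176.6), b (503.7, 56.8), c (507.3, -63.4), d (511.2, -183.2), with a channel yaw of about 1.8°. Going to d first with the fingers shut and the jaw aligned to the row.

Request:
apply_moves:
  deltas:
    - {"fingers":0,"tx":38,"ty":32,"az":-6.5}
    - {"fingers":0,"tx":38,"ty":32,"az":-6.5}
    - {"fingers":0,"tx":38,"ty":32}
    - {"fingers":0,"tx":38,"ty":32}
    - {"fingers":0,"tx":38,"ty":32}
    - {"fingers":0,"tx":38,"ty":32}
    - {"fingers":0,"tx":38,"ty":32}
    - {"fingers":0,"tx":38,"ty":32}
    - {"fingers":0,"tx":38,"ty":32}
    - {"fingers":0,"tx":38,"ty":32}
  grip_force: 30

```text
$.deltas[0]: bad value
```

Request:
apply_moves:
  deltas:
    - {"fingers":0,"tx":38,"ty":32,"tz":0,"ax":0,"ay":0,"az":-6.5}
    - {"fingers":0,"tx":38,"ty":32,"tz":0,"ax":0,"ay":0,"az":-6.5}
    - {"fingers":0,"tx":38,"ty":32,"tz":0,"ax":0,"ay":0,"az":0}
    - {"fingers":0,"tx":38,"ty":32,"tz":0,"ax":0,"ay":0,"az":0}
    - {"fingers":0,"tx":38,"ty":32,"tz":0,"ax":0,"ay":0,"az":0}
    - {"fingers":0,"tx":38,"ty":32,"tz":0,"ax":0,"ay":0,"az":0}
  grip_force: 30

```text
t: 0.85
tool_pos: [365.8, -310.3, 229.1]
tool_rot: [[1.0, 0.018, -0.001], [0.018, -1.0, 0.003], [-0.001, -0.003, -1.0]]
contact_force: [0.8, -0.9, -0.5]
opening: 0.2
```

Request:
apply_moves:
  deltas:
    - {"fingers":0,"tx":38,"ty":32,"tz":0,"ax":0,"ay":0,"az":0.8}
    - {"fingers":0,"tx":38,"ty":32,"tz":-20,"ax":0,"ay":0,"az":0}
    - {"fingers":0,"tx":38,"ty":32,"tz":-25,"ax":0,"ay":0,"az":0}
    - {"fingers":0,"tx":35,"ty":31,"tz":-35,"ax":0,"ay":0,"az":0}
    - {"fingers":0,"tx":0,"ty":0,"tz":-25,"ax":0,"ay":0,"az":0}
    - {"fingers":0,"tx":0,"ty":0,"tz":0,"ax":0,"ay":0,"az":0}

```text
t: 1.6
tool_pos: [520.8, -175.3, 120.1]
tool_rot: [[0.999, 0.037, -0.002], [0.037, -0.999, 0.003], [-0.002, -0.004, -1.0]]
contact_force: [0.3, 0.2, 0.7]
opening: -0.1
```

Request:
apply_moves:
  deltas:
    - {"fingers":0,"tx":-7,"ty":-8,"tz":-16,"ax":0,"ay":0,"az":0}
    - {"fingers":0,"tx":0,"ty":0,"tz":0,"ax":0,"ay":0,"az":0}
    - {"fingers":0,"tx":0,"ty":0,"tz":0,"ax":0,"ay":0,"az":0}

```text
t: 1.98
tool_pos: [514.3, -184.6, 106.9]
tool_rot: [[0.999, 0.036, 0.001], [0.036, -0.999, 0.002], [0.001, -0.002, -1.0]]
contact_force: [-0.1, -0.3, 0.7]
opening: 0.1
```

Run:
```python
from h import *
s=manip.state();print(s['t'],s['tool_pos'],s['contact_force'])
cv2.imwrite("pics/side1.png",manip.grab_frame("side")[:,:,::-1])
```

```text
1.975 [ 514.34518309 -184.5864172   106.92065686] [-0.12417926 -0.25021577  0.67978383]
```

View pics/side1.png

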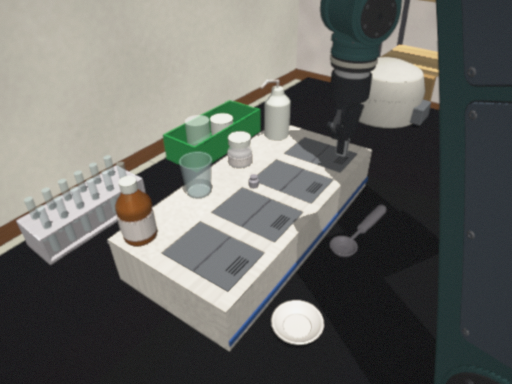

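The fingers hover just over hatch d's ribs at about (343,155). Pressing gently.

Request:
apply_moves:
  deltas:
    - {"fingers":0,"tx":0,"ty":0,"tz":-7,"ax":0,"ay":0,"az":0}
    - {"fingers":0,"tx":0,"ty":0,"tz":-2,"ax":0,"ay":0,"az":0}
    - {"fingers":0,"tx":0,"ty":0,"tz":-1.5,"ax":0,"ay":0,"az":0}

```text
t: 2.4
tool_pos: [515.0, -184.7, 96.8]
tool_rot: [[0.999, 0.036, 0.002], [0.036, -0.999, 0.002], [0.002, -0.001, -1.0]]
contact_force: [-0.2, 0.8, 0.3]
opening: -0.1
```

Request:
apply_moves:
  deltas:
    - {"fingers":0,"tx":0,"ty":0,"tz":-2,"ax":0,"ay":0,"az":0}
    - {"fingers":0,"tx":0,"ty":0,"tz":-1,"ax":0,"ay":0,"az":0}

```text
t: 2.65
tool_pos: [514.9, -184.7, 94.0]
tool_rot: [[0.999, 0.036, 0.002], [0.036, -0.999, 0.001], [0.002, -0.001, -1.0]]
contact_force: [-4.0, 0.9, 10.7]
opening: -0.1
```

10.7 N within 1–2 mm means d is locked. On to c.

Request:
apply_moves:
  deltas:
    - {"fingers":0,"tx":0,"ty":0,"tz":14,"ax":0,"ay":0,"az":0}
    - {"fingers":0,"tx":-1,"ty":40,"tz":2,"ax":0,"ay":0,"az":0}
    - {"fingers":0,"tx":-1,"ty":40,"tz":0,"ax":0,"ay":0,"az":0}
    - {"fingers":0,"tx":-1,"ty":28,"tz":0,"ax":0,"ay":0,"az":0}
    - {"fingers":0,"tx":0,"ty":0,"tz":0,"ax":0,"ay":0,"az":0}
    - {"fingers":0,"tx":0,"ty":0,"tz":0,"ax":0,"ay":0,"az":0}

```text
t: 3.4
tool_pos: [513.1, -74.9, 114.4]
tool_rot: [[0.999, 0.035, 0.006], [0.035, -0.999, 0.0], [0.006, 0.0, -1.0]]
contact_force: [-0.2, -0.2, -0.5]
opening: -0.2
```

Request:
apply_moves:
  deltas:
    - {"fingers":0,"tx":-2,"ty":11,"tz":-12,"ax":0,"ay":0.3,"az":0}
    - {"fingers":0,"tx":0,"ty":0,"tz":-4,"ax":0,"ay":0,"az":0}
    - {"fingers":0,"tx":0,"ty":0,"tz":-1,"ax":0,"ay":0,"az":0}

```text
t: 3.78
tool_pos: [511.0, -64.6, 96.1]
tool_rot: [[0.999, 0.033, 0.0], [0.033, -0.999, 0.0], [0.0, -0.0, -1.0]]
contact_force: [-0.3, -0.3, 0.3]
opening: -0.1
```

Request:
apply_moves:
  deltas:
    - {"fingers":0,"tx":0,"ty":0,"tz":-1.5,"ax":0,"ay":0,"az":0}
    - {"fingers":0,"tx":0,"ty":0,"tz":-1,"ax":0,"ay":0,"az":0}

```text
t: 4.03
tool_pos: [511.0, -64.8, 93.5]
tool_rot: [[0.999, 0.033, -0.0], [0.033, -0.999, 0.0], [-0.0, -0.001, -1.0]]
contact_force: [-1.1, 1.6, 3.7]
opening: 0.1
```

Request:
apply_moves:
  deltas:
    - {"fingers":0,"tx":0,"ty":0,"tz":-1.5,"ax":0,"ay":0,"az":0}

```text
t: 4.15
tool_pos: [510.9, -64.8, 92.0]
tool_rot: [[0.999, 0.033, -0.0], [0.033, -0.999, 0.001], [-0.0, -0.001, -1.0]]
contact_force: [-2.2, 2.2, 2.8]
opening: -0.3
```

The force stays near 3 N while the tip sinks, so c is the free one. Pushing it down.

Request:
apply_moves:
  deltas:
    - {"fingers":0,"tx":0,"ty":0,"tz":-3,"ax":0,"ay":0,"az":0}
    - {"fingers":0,"tx":0,"ty":0,"tz":-3,"ax":0,"ay":0,"az":0}

```text
t: 4.4
tool_pos: [511.1, -64.8, 85.9]
tool_rot: [[0.999, 0.033, 0.001], [0.033, -0.999, 0.001], [0.001, -0.001, -1.0]]
contact_force: [-0.5, 2.1, 3.3]
opening: -0.3
```

Request:
apply_moves:
  deltas:
    - {"fingers":0,"tx":0,"ty":0,"tz":-4,"ax":0,"ay":0,"az":0}
    - {"fingers":0,"tx":0,"ty":0,"tz":-4,"ax":0,"ay":0,"az":0}
    - {"fingers":0,"tx":0,"ty":0,"tz":-4,"ax":0,"ay":0,"az":0}

```text
t: 4.78
tool_pos: [512.1, -65.2, 73.4]
tool_rot: [[0.999, 0.033, 0.002], [0.033, -0.999, -0.0], [0.002, 0.0, -1.0]]
contact_force: [0.6, 0.6, 3.9]
opening: -0.2
```

Request:
apply_moves:
  deltas:
    - {"fingers":0,"tx":0,"ty":0,"tz":-3,"ax":0,"ay":0,"az":0}
    - {"fingers":0,"tx":0,"ty":0,"tz":-3,"ax":0,"ay":0,"az":0}

```text
t: 5.03
tool_pos: [511.9, -65.3, 66.8]
tool_rot: [[0.999, 0.033, 0.002], [0.033, -0.999, -0.0], [0.002, 0.0, -1.0]]
contact_force: [-0.1, 0.5, 3.8]
opening: -0.2
```

Run:
```python
from h import *
s=manip.state();print(s['t'],s['tool_pos'],s['contact_force'])
a=manip.grab_frame("side")[:,:,::-1]
b=manip.grab_frame("scene")[:,:,::-1]
cv2.imwrite("pics/s2.png",np.hstack([cv2.resize(a[100:300,150:400],None,fx=1.6,fy=1.6),cv2.resize(b[80:280,120:370],None,fx=1.6,fy=1.6)]))
```

```text
5.025 [511.90709858 -65.29231083  66.83349477] [-0.09656866  0.46724321  3.78901676]
```

View pics/s2.png

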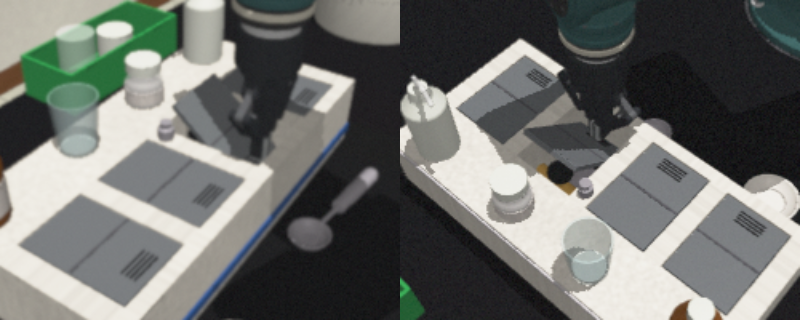

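Hatch c is tilting well, with its near half down and its far half up, and everything else is in place. Continuing to the cushion.

Request:
apply_moves:
  deltas:
    - {"fingers":0,"tx":0,"ty":0,"tz":-3,"ax":0,"ay":0,"az":0}
    - {"fingers":0,"tx":0,"ty":0,"tz":-3,"ax":0,"ay":0,"az":0}

```text
t: 5.38
tool_pos: [511.6, -65.2, 60.4]
tool_rot: [[0.999, 0.033, 0.001], [0.033, -0.999, -0.0], [0.001, 0.0, -1.0]]
contact_force: [-0.3, 0.8, 2.5]
opening: 0.4
```

Request:
apply_moves:
  deltas:
    - {"fingers":0,"tx":0,"ty":0,"tz":-2,"ax":0,"ay":0,"az":0}

```text
t: 5.5
tool_pos: [511.5, -65.2, 58.2]
tool_rot: [[0.999, 0.033, 0.001], [0.033, -0.999, -0.0], [0.001, 0.0, -1.0]]
contact_force: [-0.6, 0.6, 3.1]
opening: -0.0
```

Request:
apply_moves:
  deltas:
    - {"fingers":0,"tx":0,"ty":0,"tz":-1.5,"ax":0,"ay":0,"az":0}

```text
t: 5.62
tool_pos: [511.5, -65.2, 56.6]
tool_rot: [[0.999, 0.033, 0.001], [0.033, -0.999, -0.0], [0.001, 0.0, -1.0]]
contact_force: [-1.6, 0.5, 3.7]
opening: 0.1
```

Request:
apply_moves:
  deltas:
    - {"fingers":0,"tx":0,"ty":0,"tz":-1.5,"ax":0,"ay":0,"az":0}

```text
t: 5.75
tool_pos: [511.4, -65.2, 54.9]
tool_rot: [[0.999, 0.033, 0.001], [0.033, -0.999, -0.0], [0.001, 0.0, -1.0]]
contact_force: [-0.9, 0.9, 3.0]
opening: -0.3
```

Request:
apply_moves:
  deltas:
    - {"fingers":0,"tx":0,"ty":0,"tz":-1.5,"ax":0,"ay":0,"az":0}

```text
t: 5.88
tool_pos: [511.4, -65.2, 53.3]
tool_rot: [[0.999, 0.033, 0.001], [0.033, -0.999, -0.0], [0.001, 0.0, -1.0]]
contact_force: [-0.9, 0.6, 3.6]
opening: -0.0
```

Request:
apply_moves:
  deltas:
    - {"fingers":0,"tx":0,"ty":0,"tz":-1.5,"ax":0,"ay":0,"az":0}

```text
t: 6.0
tool_pos: [511.4, -65.2, 51.9]
tool_rot: [[0.999, 0.033, 0.001], [0.033, -0.999, -0.0], [0.001, 0.0, -1.0]]
contact_force: [-2.3, -0.7, 7.1]
opening: 0.1
```

Request:
apply_moves:
  deltas:
    - {"fingers":0,"tx":0,"ty":0,"tz":-1.5,"ax":0,"ay":0,"az":0}

```text
t: 6.12
tool_pos: [511.3, -65.2, 50.4]
tool_rot: [[0.999, 0.033, 0.001], [0.033, -0.999, -0.0], [0.001, 0.0, -1.0]]
contact_force: [-3.2, 0.3, 9.2]
opening: 0.1
```

Run:
```python
from h import *
s=manip.state();print(s['t'],s['tool_pos'],s['contact_force'])
a=manip.grab_frame("side")[:,:,::-1]
b=manip.grab_frame("scene")[:,:,::-1]
cv2.imwrite("pics/side3.png",a);cv2.imwrite("pics/scene3.png",b)
cv2.imwrite("pics/s3.png",np.hstack([cv2.resize(a[100:250,220:370],None,fx=2.6,fy=2.6),cv2.resize(b[100:250,150:300],None,fx=2.6,fy=2.6)]))
```

```text
6.125 [511.31731918 -65.24723314  50.42628859] [-3.18246623  0.33451098  9.15654456]
```

View pics/s3.png

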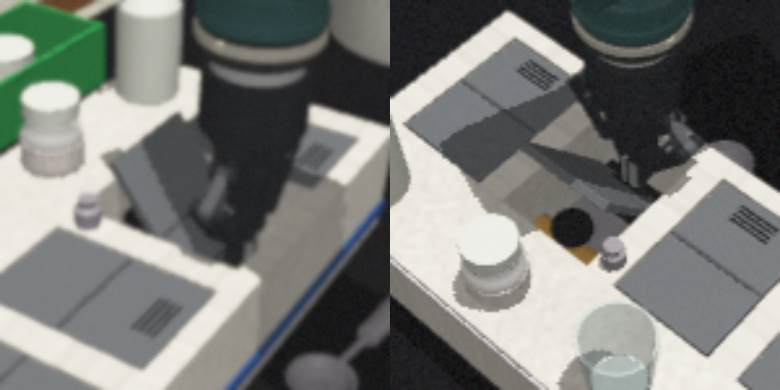

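The force rise at z≈52 shows the cushion is met, and the valve is visible below. Holding briefly, then lifting straight up.

Request:
apply_moves:
  deltas:
    - {"fingers":0,"tx":0,"ty":0,"tz":0,"ax":0,"ay":0,"az":0}
    - {"fingers":0,"tx":0,"ty":0,"tz":0,"ax":0,"ay":0,"az":0}
    - {"fingers":0,"tx":0,"ty":0,"tz":3,"ax":0,"ay":0,"az":0}
    - {"fingers":0,"tx":0,"ty":0,"tz":8,"ax":0,"ay":0,"az":0}
    - {"fingers":0,"tx":-1,"ty":0,"tz":15,"ax":0,"ay":0,"az":0}
    - {"fingers":0,"tx":-1,"ty":0,"tz":30,"ax":0,"ay":0,"az":0}
    - {"fingers":0,"tx":-1,"ty":0,"tz":30,"ax":0,"ay":0,"az":0}
    - {"fingers":0,"tx":-5,"ty":0,"tz":40,"ax":0,"ay":0,"az":0}
    - {"fingers":0,"tx":-30,"ty":0,"tz":40,"ax":0,"ay":0,"az":0}
    - {"fingers":0,"tx":-40,"ty":0,"tz":20,"ax":0,"ay":0,"az":0}

```text
t: 7.48
tool_pos: [431.7, -64.8, 243.0]
tool_rot: [[0.999, 0.034, -0.001], [0.034, -0.999, 0.0], [-0.001, -0.0, -1.0]]
contact_force: [0.7, 0.4, 0.4]
opening: 0.1
```

Request:
apply_moves:
  deltas:
    - {"fingers":0,"tx":-40,"ty":-20,"tz":20,"ax":0,"ay":0,"az":0}
    - {"fingers":0,"tx":-30,"ty":-20,"tz":0,"ax":0,"ay":0,"az":0}
    - {"fingers":0,"tx":0,"ty":0,"tz":0,"ax":0,"ay":0,"az":0}
    - {"fingers":0,"tx":0,"ty":0,"tz":0,"ax":0,"ay":0,"az":0}

```text
t: 7.98
tool_pos: [358.5, -105.2, 267.3]
tool_rot: [[0.999, 0.033, 0.005], [0.033, -0.999, -0.003], [0.005, 0.003, -1.0]]
contact_force: [0.3, 0.4, 0.4]
opening: 0.0
```

Run:
```python
from h import *
s=manip.state();print(s['t'],s['tool_pos'],s['contact_force'])
a=manip.grab_frame("side")[:,:,::-1]
b=manip.grab_frame("scene")[:,:,::-1]
cv2.imwrite("pics/side4.png",a);cv2.imwrite("pics/scene4.png",b)
# expected far-edge top corners of hatch c for several angles
piv=np.array([507.3,-63.4])+48*np.array([.9995,.032]); 
for n in("side","scene"):
  c=manip.camera_info(n)
  for th in(.7,.8,.88,.95):
    P=[]
    for y in(45,-45):
      x=65*np.cos(th)-4*np.sin(th);z=91+65*np.sin(th)+4*np.cos(th)
      p=piv+x*np.array([.9995,.032])+y*np.array([-.032,.9995]);P.append([*p,z])
    print(n,th,proj(c,P).round(1).tolist())
o=[(a,220,100),(b,150,100)]
cv2.imwrite("pics/s4.png",np.hstack([cv2.resize(i[v:v+150,u:u+150],None,fx=2.6,fy=2.6) for i,u,v in o]))
```

```text
7.975 [ 358.54804    -105.20027882  267.33654179] [0.28810855 0.40270611 0.41467542]
side 0.7 [[258.7, 164.3], [284.1, 144.4]]
side 0.8 [[260.8, 163.1], [286.2, 143.1]]
side 0.88 [[262.6, 162.2], [288.0, 142.2]]
side 0.95 [[264.3, 161.7], [289.7, 141.6]]
scene 0.7 [[230.0, 183.8], [197.3, 159.5]]
scene 0.8 [[231.6, 180.9], [198.7, 156.8]]
scene 0.88 [[232.9, 178.7], [200.0, 154.6]]
scene 0.95 [[234.2, 176.7], [201.2, 152.7]]
```

View pics/s4.png

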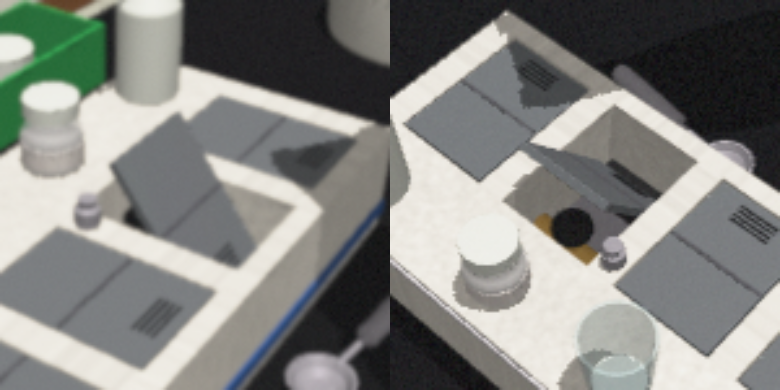

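View pics/scene4.png

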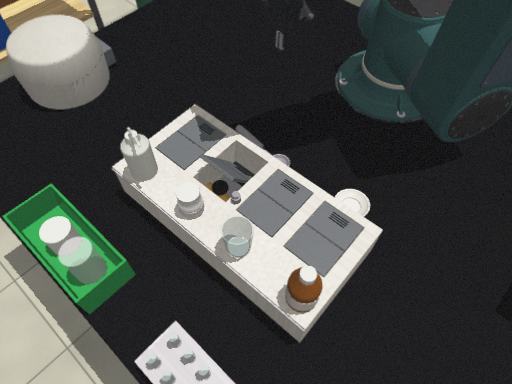

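Hatch c's far corners measure (263,162) and (290,143) in the side view and (202,155) in the scene view. These match the 0.88 rad projections to within about 2 px. The others are flush and the objects are in place. Handing in.

```bash
python3 -c "
from cell import manip
print(manip.close_job())"
```

```text
the job is handed in; nothing more can be done
None
```

The free hatch is the third from left (hatch_c). I pushed its near half down onto its cushion and handed the job in after about 8 s of the 45 s.

- **Finding it:** I pressed the rightmost hatch first. It gave only 1–2 mm and the force rose to 10.7 N, above the 6 N named for a gentle press but well under the 40 N limit, so I took it as locked. Hatch_c kept sinking at about 3–4 N. I did not press hatches a or b.
- **Opening it:** the force rose to about 9 N as it met the cushion. I held it there for about 0.25 s, then lifted the hand straight up and away.
- **Last checks:** hatch_c's far corners in both camera views match an angle of about 0.88 rad to within roughly 2 pixels. By eye, the other three hatches are flush and every vessel and tool stands where it was. The hand is clear at (358, -105, 267) mm with about 0.4 N of residual force, which is sensor noise. No check failed or disagreed.

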